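Take up the jar turntable's brake through its adjuster slot

ROBOT

A 7-joint arm with a two-finger parallel gripper is mounted at the origin on the work surface. World frame = base frame: x ahead of the robot, y to its left, z up, the work surface at z = 0. Lengths are in m, angles in rad, forces in N, time in s.
With the tool pointing down it reaches from about 0.425 to 0.875 m from the base axis. Payload 4.7 kg.
Tool frame: the origin (TCP) lies at the very end of the fingers, on their centre line; the grasp point (between the pads) lies 19 mm behind it (grip_point_offset is the distance from the TCP to the grasp point, in m); x points along the fingers, z is the direction in which the jaws open and shut, and the axes are right-handed (so a half turn about x gives the same grasp; the last joint's range is limited). The gripper opens to 87 mm and grips with 3 to 60 N. Pads are 19 mm wide; open, the fingers measure 117 mm over their backs; the gripper's body (75 mm by 190 mm) begins 51 mm behind the grasp point.
Start: joints at [1.338, 0.321, -0.07, 1.45, 0.023, 1.371, -0.057], TCP at [0.159, -0.63, 0.223] pointing down, gripper open.
Joint ranges: [-2.86, 2.86], [-0.3, 2.09], [-1.38, 1.24], [0.06, 2.45], [-1.56, 4.7], [0.09, 2.05], [-2.69, 2.69]. Speed limits (rad/s): [2.57, 2.57, 3.14, 3.14, 3.14, 3.14, 3.14].

INTERFACE

Orientations are given as a rotation vector (axis times angle).
In Python, from bench import get_state, get_image, calibration, close_job, grip_point_offset gives the robot as it stands.
- The arm moves only by the tool play_rows, never from a script. Its argument "targets" is a list of rows, each an object with "claw": the closure, from 0 (fully open) to 1 (shut); "linear": the shift along the tool's x, y, z as a fraction of full scale, a list of three; "rotation": the turn, a rotation vector about the tool's x, y, z as a fraction of full scale, a list of three. In form: [{"claw": claw, "linear": [x, y, z], "rotation": [wx, wy, wz]}, ...]. A call has 1 to 10 rows; each row shifts and turns the pose as measured when the row begins, along the tool's axes as they then stand; what a row does not reach is not made up. Full scale, the value 1, is 2.5 cm for a shift and 90 degrees for a turn. A row lasts 1/12 s, in which the tool goes at most 41.7 mm and 7.16 degrees, less where a joint would pass 70% of its speed; a pose out of reach is approached as far as the arm can. A call with a number of a shift or a turn outside -1 to 1 is refused whole. A call with a gripper value outside its range is refused whole. The fingers move at their own pace and stop on an object; "newtons" is the grip in N (left out, the last holds). Time passes only in rows, so rows that do not move let the fingers close. It gives the time, the measured TCP pose, the force and the opening at its end, in the units of the state.
- get_state(): the state, without advancing time (a new reading comes with each control period).
- get_image(name): name is "scene" or "side" or "wrist"; returns the picture (400x640x3 uint8, blue, green, red); there is no depth.
- calibration(name): a dict with "fx", "fy", "cx", "cy" (pixels), "rvec" (rotation vector, rad) and "tvec" (3), from world to camera coordinates, as OpenCV has them; the wrist camera has in their place "hand_eye" (4x4, takes a point from camera to tool coordinates, whose origin is the TCP and whose axes are the tool frame's). Camera axes: x right, y down, z forward; pixel columns grow to the right and rows downward; lengths in m; the calibration is good to about 2 mm. The wrist camera is an equidistant fisheye: a pixel r from the principal point sees the ray r / f radians off the axis. A picture is of the moment at which its call begins: read the wrist's pose just before it. calibration takes no time and is no camera call.
- close_job(): hands the job in, once; it reports no verdict.
The state is a dict: "time": time; "joint_positions": joint angles; "qd": joint speeds; "joint_torque": joint torques, N m; "position": TCP position; "tool_rot": TCP orientation; "ft_force": force on the tool from outside, world axes, zero at the start; "torque": the same for the moment, N m; "grip_width": opening from 0.0 (shut) to 1.0 (fully open).
Only numpy, scipy, OpenCV 4.12 (cv2) and the standard library are available. Lean on these libraries where they do the work, as an engineer would, in place of code of your own. Each camera call takes 0.05 s, during which the arm holds its last target. There are 200 camera calls.

TASK

The brake of the jar turntable is slack: take the pin tool out of its stand, put its pin down through the narrow slot in the white housing and gently work the star wheel underneath round, tooth after tooth, in the direction of the arrow (anticlockwise seen from above), until it comes up firm against its stop; feel your way, keep the tool upright and do not force the wheel or the housing. Then put the tool back in its stand, fully home and upright, and leave the jars and the other things where they are.

Things in the scene. Friction and masses are not known exactly. Their poses are not given: they have to be found in the camera images.
- rotator: White fixed jar turntable. Adjuster housing 130 (x) x 124 (y) x 46 mm high, deck 4 mm thick; origin on the star wheel's vertical axis at table level, z up. A round jar table, 170 mm across, top 56 mm high (jars on it reach 111 mm), is centred 155 mm along its +x, away from the robot. A black arrow on the deck points to its -y.
- slot_center (a point): Centre of the deck's only slot, at the deck's upper face (46 mm above the table), 38 mm from the wheel's axis along the housing's -x. Axes are the housing's: the slot is 11 mm wide in x and 42 mm long in y. The teeth below must be pushed towards -y (anticlockwise from above).
- wheel_axis (a point): Centre of the hidden star wheel, 30 mm above the table (axes: the housing's; does not turn). 12 radial bar teeth, 5 mm thick, 30 degrees apart (20 mm under the slot), out to 46 mm radius, hub radius 26 mm, at 24 to 36 mm height: tops 10 mm below the deck's upper face. Housing floor at 5 mm. Turns under about 4 N along the slot, stays where left; yields 4 N/mm downward. Tooth positions are unknown.
- star_wheel (a joint): Turn of the star wheel, rad, growing anticlockwise from above (0.52 per tooth). It starts between -1.35 and -0.85 and is 0 where the wheel comes up against its stop with the brake taken up; the stop is rigid. It tells nothing of where the teeth stand.
- tool_grip (a point): Pin tool: centre of its upright black handle (20 x 20 mm square, 52 mm high, z up, flats along x and y). Below it a steel flange 26 mm across, 5 mm thick, underside 31 mm below this point, then a round steel pin 5 mm in diameter, 26 mm long, tip 57 mm below this point. About 90 g. Starts in its stand, flange resting on it.
- tool_tip (a point): Centre of the pin tool's tip, 57 mm below the handle's centre.
- stand_hole (a point): Mouth of the hole in the tool's fixed aluminium stand (block 64 x 64 x 34 mm): centre of the through hole, 10 mm in diameter, on the top face, 34 mm above the table. With the flange resting on the stand the tool's tip is 26 mm below this point.
- jar_a: Small amber specimen jar with white cap, 34 mm across, 55 mm high, loose on the jar table; origin under its base. To be left alone.
- jar_b: Small amber specimen jar with white cap, 34 mm across, 55 mm high, loose on the jar table; origin under its base. To be left alone.
- jar_c: Small amber specimen jar with white cap, 34 mm across, 55 mm high, loose on the jar table; origin under its base. To be left alone.
- jar_d: Amber specimen jar with white cap, 42 mm across, 68 mm high, loose on the bench; origin under its base. To be left alone.
- jar_e: Amber specimen jar with white cap, 42 mm across, 68 mm high, loose on the bench; origin under its base. To be left alone.
- slide_box: White slide box 85 x 70 x 30 mm lying on the bench; origin under its base. To be left alone.
- marker: White and black marker pen, 130 mm long, 15 mm across, lying on the bench along its x; origin under its middle. To be left alone.
Mind the look-alikes: they are no part of the job. Leave any blue look-alike of the part that bears tool_grip alone.

How it is judged:
By the outcome, as a careful person would: the job done as asked, in the order asked, and still so for the second after the job is handed in, with the robot touching nothing.
It also fails if it takes over 70 s, if anything falls off the work surface, if the arm or the gripper's body presses on something with over 40 N, if the wrist force passes 120 N, or if a joint passes its speed limit or range.

## Working session

There is one attempt and no reset: what is moved stays moved. The work goes in short steps, Python scripts to look and compute and a tool call to move; the robot and the scene stay as the last step left them, time stands still between calls to the robot, and variables do not carry over. Pictures are saved under pics/ and viewed, about 8 in all and at most 12, crops included, and the job is handed in when it is done.

Besides the shell and the picture viewer there is one more tool, called after ">>>" as a command line: name --argument value ..., lists and objects as JSON in quotes. play_rows: Moves the arm, as the interface text tells. Shift numbers are shares of 2.5 cm and turn numbers shares of 90 degrees, none past 1 either way. Its arguments: {"type":"object","properties":{"targets":{"type":"array"},"newtons":{"type":"number"}},"required":["targets"]}

```bash
ls; mkdir -p pics; cat > h.py <<'E'
import numpy as np, cv2
from bench import get_state, get_image, calibration, grip_point_offset
from scipy.spatial.transform import Rotation as R
def ray(name,u,v):
    c=calibration(name)
    if name=='wrist':
        s=get_state(); x=(u-c['cx'])/c['fx']; y=(v-c['cy'])/c['fy']; r=np.hypot(x,y)
        d=np.array([np.sin(r)*x/max(r,1e-9),np.sin(r)*y/max(r,1e-9),np.cos(r)])
        H=np.array(c['hand_eye']); Rt=R.from_rotvec(s['tool_rot']).as_matrix()
        return np.array(s['position'])+Rt@H[:3,3], Rt@H[:3,:3]@d
    M=R.from_rotvec(np.array(c['rvec']).ravel()).as_matrix(); t=np.array(c['tvec']).ravel()
    return -M.T@t, M.T@np.array([(u-c['cx'])/c['fx'],(v-c['cy'])/c['fy'],1])
def plane(name,u,v,z):
    o,d=ray(name,u,v); return o+d*(z-o[2])/d[2]
def tri(a,b):
    (o,d),(p,e)=ray(*a),ray(*b); d=d/np.linalg.norm(d); e=e/np.linalg.norm(e)
    s=np.linalg.lstsq(np.c_[d,-e],p-o,rcond=None)[0]
    P,Q=o+s[0]*d,p+s[1]*e; return (P+Q)/2, np.linalg.norm(P-Q)
def proj(name,P):
    c=calibration(name); K=np.array([[c['fx'],0,c['cx']],[0,c['fy'],c['cy']],[0,0,1.]])
    return cv2.projectPoints(np.array(P,float).reshape(-1,1,3),np.array(c['rvec'],float),np.array(c['tvec'],float),K,None)[0].reshape(-1,2)
E
python3 - <<'E'
from h import *
s=get_state();print({k:np.round(v,3) for k,v in s.items()}, grip_point_offset)
print(R.from_rotvec(s['tool_rot']).as_matrix().round(3))
for n in['scene','side']:
    im=get_image(n);cv2.imwrite(f'pics/{n}0.png',im)
    print(n,ray(n,320,200),calibration(n)['fx'])
cv2.imwrite('pics/wrist0.png',get_image('wrist'));print(calibration('wrist'))
E
```

```text
pics
{'time': np.float64(0.0), 'joint_positions': array([ 1.338,  0.322, -0.07 ,  1.452,  0.023,  1.371, -0.057]), 'qd': array([-0.   ,  0.001,  0.001, -0.   ,  0.001, -0.   , -0.001]), 'joint_torque': array([-0.0000e+00, -4.9128e+01, -4.0400e-01, -3.1253e+01, -6.4000e-02,
        4.4000e-02,  0.0000e+00]), 'position': array([ 0.159, -0.63 ,  0.221]), 'tool_rot': array([ 1.027,  1.318, -1.025]), 'ft_force': array([-0.162, -0.87 ,  0.337]), 'torque': array([0.022, 0.041, 0.001]), 'grip_width': np.float64(1.002)} 0.0187
[[-0.001  0.97   0.244]
 [ 0.002  0.244 -0.97 ]
 [-1.    -0.    -0.002]]
scene (array([0.95012181, 0.61293008, 0.7947471 ]), array([-0.36665691, -0.61596124, -0.69725281])) 406.21731043843863
side (array([ 0.19143726, -0.67603962,  0.99130015]), array([ 0.31201573,  0.55781016, -0.76919227])) 508.05724849167115
{'fx': 309.70691628693146, 'fy': 309.70691628693146, 'cx': 320.91340618712417, 'cy': 193.74912453868762, 'hand_eye': array([[ 1.00571637e-04, -2.89278109e-01,  9.57245092e-01,
        -1.61809573e-01],
       [-1.30698100e-03, -9.57244317e-01, -2.89277738e-01,
         7.95306658e-02],
       [ 9.99999141e-01, -1.22200801e-03, -4.74352621e-04,
        -3.44051979e-04],
       [ 0.00000000e+00,  0.00000000e+00,  0.00000000e+00,
         1.00000000e+00]])}
```

View pics/scene0.png

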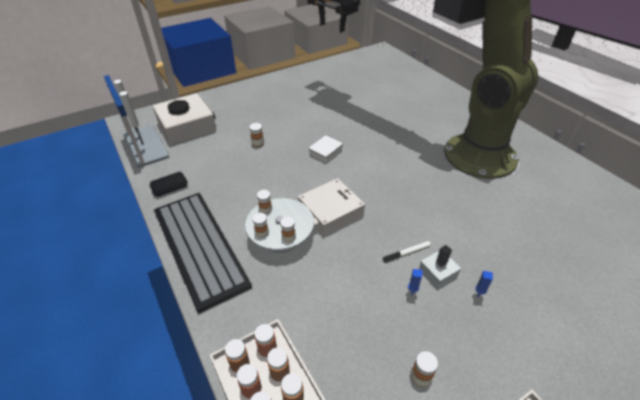

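View pics/side0.png

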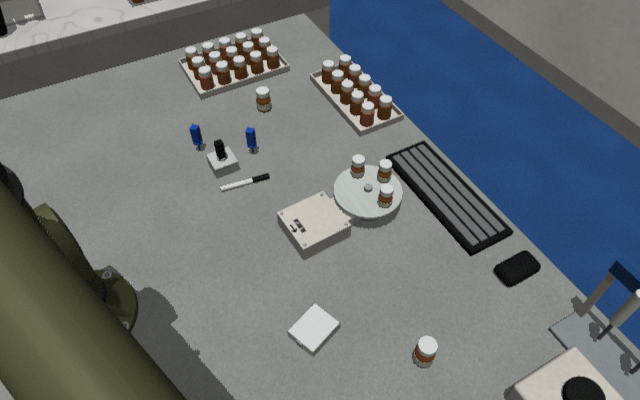

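The black-handled tool in its stand is at scene (444,256) and side (221,150). The blue look-alikes are at scene (415,281) and (484,283), side (251,138) and (196,133). Other black things are the marker end (391,257) and the mouse. By the description I choose the black upright handle in the aluminium block. Close crops next, to check it.

```bash
python3 - <<'E'
import cv2,numpy as np
a=cv2.imread('pics/scene0.png');b=cv2.imread('pics/side0.png')
def c(im,x,y,w=80,h=60): return cv2.resize(im[y-h//2:y+h//2,x-w//2:x+w//2],(400,300),interpolation=cv2.INTER_CUBIC)
cv2.imwrite('pics/crop0.png',np.vstack([np.hstack([c(a,443,262),c(a,332,205)]),np.hstack([c(b,221,155),c(b,314,222)])]))
E
```

```text
(no output)
```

View pics/crop0.png

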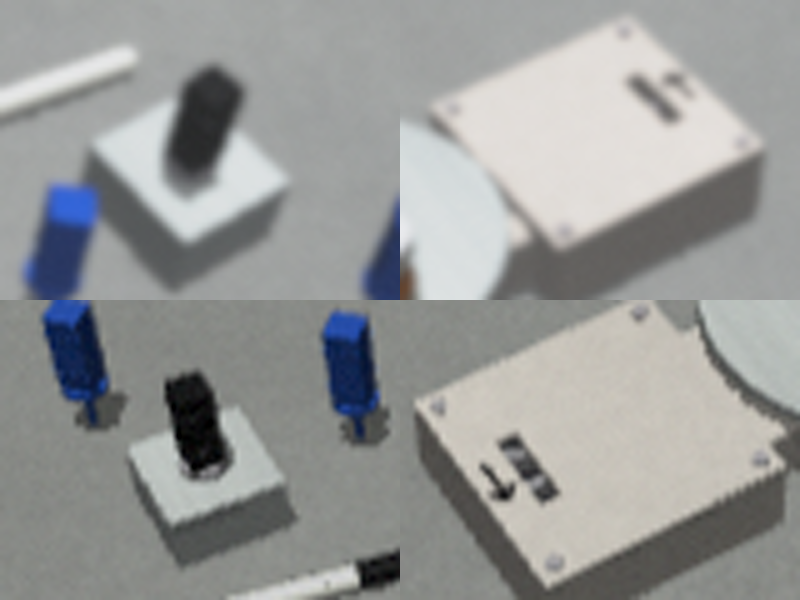

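The crop shows the black handle with its flange on the aluminium block, and both blue pins standing free of it. It also shows the slot at side ≈(299.6,225.6) and scene ≈(342.6,194.6), with the arrow beside it.

```bash
python3 - <<'E'
from h import *
S=lambda o,p:(o[0]+p[0]/5-.4,o[1]+p[1]/5-.4)
so,si,ho,hi=(403,232),(181,125),(292,175),(274,192)
print('handle top tri',tri(('scene',*S(so,(212,80))),('side',*S(si,(186,76)))))
st={'scene':[S(so,p) for p in[(90,148),(187,243),(288,182)]],'side':[S(si,p) for p in[(130,155),(172,227),(285,187),(240,107)]]}
for n in st:
    P=np.array([plane(n,*p,.034)[:2] for p in st[n]]);print(n,'stand',P.round(4).tolist(),np.linalg.norm(np.diff(P,axis=0),axis=1).round(4),'c',((P[0]+P[2])/2).round(4))
hs={'scene':[S(ho,p) for p in[(30,105),(155,248),(365,150),(225,17)]],'side':[S(hi,p) for p in[(15,103),(148,288),(385,163)]]}
for n in hs:
    P=np.array([plane(n,*p,.046)[:2] for p in hs[n]]);d=np.diff(P,axis=0);print(n,'hous',P.round(4).tolist(),np.linalg.norm(d,axis=1).round(4),np.degrees(np.arctan2(d[:,1],d[:,0])).round(1),'c',((P[0]+P[2])/2).round(4))
for n,p in(('scene',S(ho,(253,98))),('side',S(hi,(128,168)))): print('slot',plane(n,*p,.046).round(4))
print('slot tri',tri(('scene',*S(ho,(253,98))),('side',*S(hi,(128,168)))))
e=[plane('side',*S(hi,p),.046) for p in((105,138),(152,200))];print('slot ends',np.round(e,4))
e=[plane('side',*S(hi,p),.046) for p in((85,165),(105,200))];print('arrow',np.round(e,4))
E
```

```text
handle top tri (array([0.42485218, 0.26846909, 0.09754244]), np.float64(0.003281003860777842))
scene stand [[0.4557, 0.2371], [0.4539, 0.2997], [0.3912, 0.2988]] [0.0627 0.0626] c [0.4234 0.2679]
side stand [[0.3921, 0.2951], [0.3923, 0.2359], [0.4542, 0.2344], [0.4566, 0.3009]] [0.0592 0.062  0.0665] c [0.4232 0.2647]
scene hous [[0.5988, -0.0941], [0.5954, 0.0289], [0.4658, 0.0268], [0.4712, -0.1]] [0.1231 0.1297 0.127 ] [  91.6 -179.1  -87.6] c [ 0.5323 -0.0337]
side hous [[0.4667, 0.0263], [0.4726, -0.0975], [0.6018, -0.089]] [0.1239 0.1295] [-87.3   3.8] c [ 0.5342 -0.0314]
slot [ 0.494  -0.0367  0.046 ]
slot [ 0.4957 -0.0337  0.046 ]
slot tri (array([ 0.49514044, -0.03501646,  0.0478797 ]), np.float64(6.413720028633296e-05))
slot ends [[ 0.4944 -0.0129  0.046 ]
 [ 0.4969 -0.0554  0.046 ]]
arrow [[ 0.4791 -0.0225  0.046 ]
 [ 0.478  -0.0449  0.046 ]]
```

>>> play_rows --targets '[{"claw":0.45,"linear":[0,0.8,-0.8],"rotation":[0.078,0,0]},{"claw":0.45,"linear":[0,0.9,-0.7],"rotation":[0.078,0,0]},{"claw":0.45,"linear":[0,1,-0.7],"rotation":[0,0,0]},{"claw":0.45,"linear":[0,1,-0.7],"rotation":[0,0,0]},{"claw":0.45,"linear":[0,1,-0.7],"rotation":[0,0,0]},{"claw":0.45,"linear":[0,1,-0.7],"rotation":[0,0,0]},{"claw":0.45,"linear":[0,1,-0.7],"rotation":[0,0,0]},{"claw":0.45,"linear":[0,1,-0.7],"rotation":[0,0,0]},{"claw":0.45,"linear":[0,1,-0.7],"rotation":[0,0,0]},{"claw":0.45,"linear":[0,1,-0.7],"rotation":[0,0,0]}]'

```text
time: 0.98
position: [0.3922, -0.4448, 0.216]
tool_rot: [1.226, 1.207, -1.233]
ft_force: [1.1, 0.7, 0.6]
grip_width: 0.555
```

```bash
python3 - <<'E'
from h import *
for n,p in(('scene',(415,290)),('scene',(483,291)),('side',(252,151)),('side',(199,148))): print(n,plane(n,*p,0.0).round(3))
E
```

```text
scene [0.499 0.276 0.   ]
scene [0.369 0.358 0.   ]
side [0.515 0.286 0.   ]
side [0.392 0.367 0.   ]
```

>>> play_rows --targets '[{"claw":0.45,"linear":[0,0.5,-1],"rotation":[0,0,0]},{"claw":0.45,"linear":[0,0.5,-1],"rotation":[0,0,0]},{"claw":0.45,"linear":[0,0.5,-1],"rotation":[0,0,0]},{"claw":0.45,"linear":[0,0.5,-1],"rotation":[0,0,0]},{"claw":0.45,"linear":[0,0.5,-1],"rotation":[0,0,0]},{"claw":0.45,"linear":[0,0.4,-1],"rotation":[0,0,0]},{"claw":0.45,"linear":[0,0.3,-1],"rotation":[0,0,0]},{"claw":0.45,"linear":[0,0.2,-1],"rotation":[0,0,0]},{"claw":0.45,"linear":[0,0.2,-1],"rotation":[0,0,0]},{"claw":0.45,"linear":[0,0,-1],"rotation":[0,0,0]}]'

```text
time: 1.82
position: [0.4954, -0.1819, 0.2126]
tool_rot: [1.225, 1.214, -1.228]
ft_force: [-0.4, 0.2, 0.1]
grip_width: 0.552
```

>>> play_rows --targets '[{"claw":0.45,"linear":[0,0,-1],"rotation":[0,0,0]},{"claw":0.45,"linear":[0,0,-1],"rotation":[0,0,0]},{"claw":0.45,"linear":[0,0,-1],"rotation":[0,0,0]},{"claw":0.45,"linear":[0,0,-1],"rotation":[0,0,0]},{"claw":0.45,"linear":[0,0,-1],"rotation":[0,0,0]},{"claw":0.45,"linear":[0,0,-1],"rotation":[0,0,0]},{"claw":0.45,"linear":[0,0,-0.5],"rotation":[0,0,0]},{"claw":0.45,"linear":[0,0,0],"rotation":[0,0,0]}]'

```text
time: 2.48
position: [0.4962, -0.0038, 0.2126]
tool_rot: [1.218, 1.222, -1.222]
ft_force: [0.5, -0.1, 0.2]
grip_width: 0.55
```

```bash
python3 - <<'E'
from h import *
s=get_state();print(s['position'],s['joint_positions'].round(2) if hasattr(s['joint_positions'],'round') else s['joint_positions']);print(R.from_rotvec(s['tool_rot']).as_matrix().round(4))
cv2.imwrite('pics/w1.png',get_image('wrist'))
E
```

```text
[ 0.49615437 -0.00384308  0.21260296] [ 0.53  0.04 -0.58  1.81  0.01  1.32 -1.63]
[[-0.0134  0.9999 -0.0105]
 [ 0.0103 -0.0104 -0.9999]
 [-0.9999 -0.0135 -0.0101]]
```

View pics/w1.png

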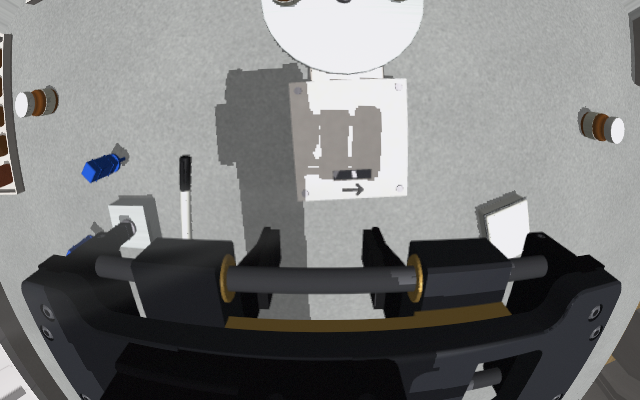

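The wrist view shows the slot at about (352,174) with the arrow (352,189) pointing right (-y), the stand at (127,222), and blue pins at (100,168) and (78,245).

```bash
python3 - <<'E'
from h import *
im=cv2.imread('pics/w1.png')
for p in((333,174),(371,174),(352,170),(352,179),(352,174)): print('slot',p,plane('wrist',*p,.046).round(4))
P=np.array([plane('wrist',*p,.046)[:2] for p in((406,79),(408,195))]);print('right edge',P.round(4),np.linalg.norm(P[0]-P[1]),)
P=np.array([plane('wrist',*p,.046)[:2] for p in((298,202),(408,195))]);print('near edge',P.round(4),np.linalg.norm(P[0]-P[1]),)
for p in((110,205),(144,205),(154,247),(120,249)): print('stand',plane('wrist',*p,.034).round(4))
g=cv2.cvtColor(im,6)
for r in range(167,183,1): print(r,g[r,328:378].tolist())
E
```

```text
slot (333, 174) [ 0.4965 -0.0162  0.046 ]
slot (371, 174) [ 0.4962 -0.058   0.046 ]
slot (352, 170) [ 0.5008 -0.0369  0.046 ]
slot (352, 179) [ 0.4907 -0.0371  0.046 ]
slot (352, 174) [ 0.4963 -0.037   0.046 ]
right edge [[ 0.6005 -0.0944]
 [ 0.4716 -0.1018]] 0.12907152821361415
near edge [[ 0.4646  0.023 ]
 [ 0.4716 -0.1018]] 0.12499876027582875
stand [0.4566 0.2927 0.034 ]
stand [0.4569 0.231  0.034 ]
stand [0.3952 0.2292 0.034 ]
stand [0.3878 0.2941 0.034 ]
167 [147, 147, 147, 147, 147, 147, 148, 148, 148, 148, 148, 147, 147, 147, 147, 147, 147, 146, 146, 147, 200, 211, 212, 197, 146, 147, 146, 146, 146, 146, 144, 145, 144, 144, 144, 144, 145, 145, 145, 146, 144, 145, 145, 145, 144, 145, 145, 145, 146, 146]
168 [146, 146, 147, 147, 148, 147, 147, 147, 148, 148, 146, 147, 147, 148, 147, 148, 149, 148, 148, 148, 147, 146, 145, 144, 144, 143, 144, 142, 141, 138, 137, 137, 137, 136, 135, 135, 135, 135, 136, 136, 134, 134, 135, 139, 145, 144, 144, 146, 146, 146]
169 [147, 146, 146, 146, 146, 145, 145, 146, 145, 144, 145, 144, 141, 140, 141, 142, 141, 141, 140, 140, 140, 141, 136, 132, 
[... 2468 characters left out ...]
 163, 175, 162, 158, 158, 161, 176, 199, 201, 200, 205, 216, 226, 226, 226, 225, 226, 227, 232, 232, 233, 232, 235, 239, 239, 239, 239, 213, 167, 166, 166, 165, 165, 164, 209, 239, 239, 239]
181 [238, 238, 238, 239, 234, 228, 226, 232, 232, 232, 232, 234, 239, 238, 239, 238, 238, 239, 239, 239, 238, 239, 239, 238, 238, 238, 238, 239, 239, 239, 239, 239, 239, 239, 238, 239, 239, 239, 239, 238, 237, 238, 237, 237, 237, 237, 237, 239, 238, 239]
182 [238, 238, 239, 238, 238, 237, 237, 237, 237, 237, 238, 238, 238, 239, 238, 239, 239, 239, 239, 238, 239, 239, 239, 238, 239, 239, 239, 239, 239, 239, 239, 239, 239, 239, 238, 239, 239, 239, 238, 239, 239, 238, 239, 239, 239, 239, 239, 239, 239, 238]
```

```bash
cat >> h.py <<'E'
def want(yaw=0.): # tool x down, y along +x, z along -y, turned by yaw (deg) about world z
    return R.from_euler('z',yaw,degrees=True).as_matrix()@np.array([[0,1,0],[0,0,-1],[-1,0,0.]])
def rel(P,yaw=0.):
    s=get_state(); M=R.from_rotvec(s['tool_rot']).as_matrix()
    print('pos',np.round(s['position'],4),'F',np.round(s['ft_force'],2),'grip mm',round(s['grip_width']*87,1),'t',round(s['time'],2))
    print('lin',(M.T@(np.array(P)-s['position'])/.025).round(3),'rot',(R.from_matrix(M.T@want(yaw)).as_rotvec()/(np.pi/2)).round(4))
E
python3 -c "
from h import *
rel([.424,.2,.2],1.)"
```

```text
pos [ 0.4962 -0.0051  0.2125] F [-0.32  0.08  0.87] grip mm 47.7 t 2.53
lin [ 0.621 -2.972 -8.167] rot [-0.0183 -0.0062  0.0086]
```

>>> play_rows --targets '[{"claw":0.45,"linear":[0.1,-0.3,-1],"rotation":[-0.018,-0.006,0.0086]},{"claw":0.45,"linear":[0.1,-0.3,-1],"rotation":[0,0,0]},{"claw":0.45,"linear":[0.1,-0.3,-1],"rotation":[0,0,0]},{"claw":0.45,"linear":[0.1,-0.3,-1],"rotation":[0,0,0]},{"claw":0.45,"linear":[0.1,-0.3,-1],"rotation":[0,0,0]},{"claw":0.45,"linear":[0.1,-0.3,-1],"rotation":[0,0,0]},{"claw":0.45,"linear":[0,-0.3,-1],"rotation":[0,0,0]},{"claw":0.45,"linear":[0,-0.3,-1],"rotation":[0,0,0]},{"claw":0.45,"linear":[0,-0.3,-0.5],"rotation":[0,0,0]},{"claw":0.45,"linear":[0,0,0],"rotation":[0,0,0]}]'

```text
time: 3.37
position: [0.4292, 0.1968, 0.195]
tool_rot: [1.211, 1.2, -1.218]
ft_force: [-0.6, -0.2, -0.5]
grip_width: 0.549
```

```bash
python3 - <<'E'
from h import *
rel([.424,.2665,.15],1.)
cv2.imwrite('pics/w2.png',get_image('wrist'))
E
```

```text
pos [0.4292 0.1968 0.195 ] F [-0.58 -0.22 -0.52] grip mm 47.8 t 3.37
lin [ 1.783 -0.233 -2.796] rot [-0.0165  0.0039 -0.0003]
```

View pics/w2.png

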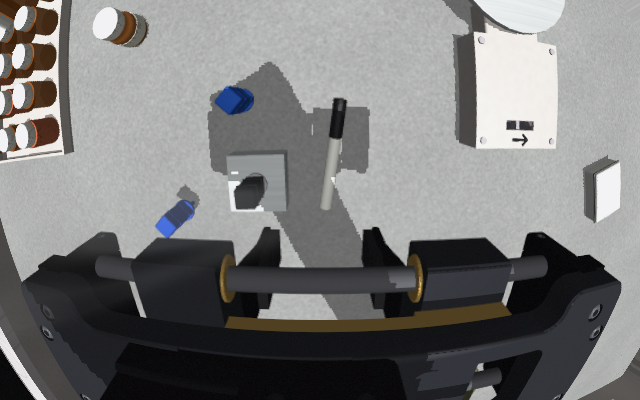

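The stand's top face is roughly at (228–288, 151–211) with the handle at about (250,190), between the shadows. I'll enlarge this crop to get the handle's top corners.

```bash
python3 - <<'E'
import cv2
im=cv2.imread('pics/w2.png')
cv2.imwrite('pics/c2.png',cv2.resize(im[140:220,215:305],(720,640)[:2] and (675,600),interpolation=cv2.INTER_CUBIC))
E
```

```text
(no output)
```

View pics/c2.png

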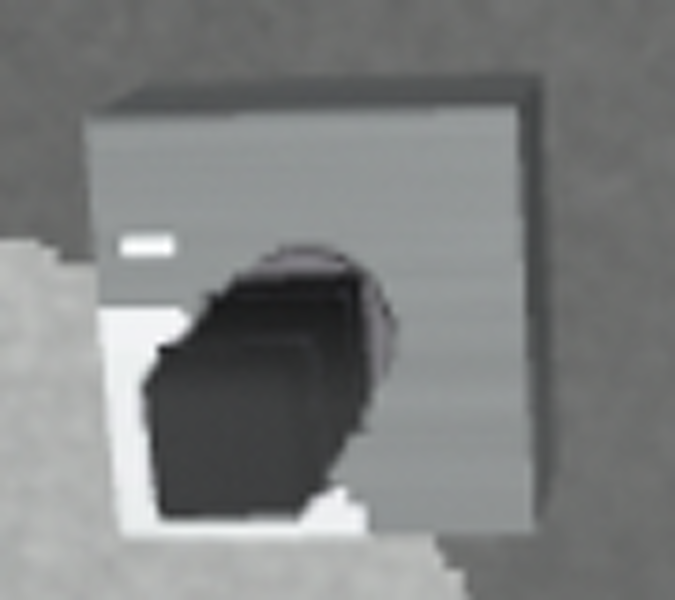

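```bash
python3 - <<'E'
from h import *
f=lambda p,z:plane('wrist',215+p[0]/7.5-.43,140+p[1]/7.5-.43,z)[:2]
def q(n,ps,z):
    P=np.array([f(p,z) for p in ps]);d=np.diff(np.vstack([P,P[:1]]),axis=0)
    print(n,P.round(4).tolist(),'c',P.mean(0).round(4),'len',np.linalg.norm(d,axis=1).round(4),'ang',np.degrees(np.arctan2(d[:,1],d[:,0])).round(1))
q('stand',[(87,120),(518,105),(535,530),(120,535)],.034)
q('handle',[(150,352),(315,340),(312,518),(162,518)],.091)
E
```

```text
stand [[0.4569, 0.2971], [0.4572, 0.2337], [0.3936, 0.2339], [0.3932, 0.2979]] c [0.4252 0.2656] len [0.0635 0.0635 0.064  0.0637] ang [-89.8 179.8  90.4  -0.7]
handle [[0.4374, 0.2736], [0.4385, 0.2528], [0.4159, 0.2548], [0.416, 0.2741]] c [0.4269 0.2638] len [0.0209 0.0227 0.0193 0.0214] ang [-86.9 174.8  89.7  -1.3]
```

```bash
python3 -c "
from h import *
rel([.4252,.2654,.15],0.)"
```

```text
pos [0.4302 0.1952 0.195 ] F [0.44 0.16 0.62] grip mm 48.0 t 3.42
lin [ 1.781 -0.23  -2.819] rot [-0.0064  0.0043 -0.0007]
```

>>> play_rows --targets '[{"claw":0.45,"linear":[0,-0.1,-1],"rotation":[-0.006,0.004,0]},{"claw":0.45,"linear":[0,-0.1,-1],"rotation":[0,0,0]},{"claw":0.45,"linear":[0,0,-0.8],"rotation":[0,0,0]},{"claw":0.45,"linear":[1,0,0],"rotation":[0,0,0]},{"claw":0.45,"linear":[0.8,0,0],"rotation":[0,0,0]},{"claw":0.45,"linear":[0,0,0],"rotation":[0,0,0]}]'

```text
time: 3.92
position: [0.4364, 0.2528, 0.1486]
tool_rot: [1.225, 1.189, -1.223]
ft_force: [-0.2, -0.9, -0.8]
grip_width: 0.548
```

```bash
python3 -c "
from h import *
rel([.4252,.2654,.05],0.)"
```

```text
pos [0.4364 0.2528 0.1486] F [-0.23 -0.9  -0.83] grip mm 47.7 t 3.92
lin [ 3.939 -0.487 -0.513] rot [-0.0142  0.0034 -0.0045]
```

>>> play_rows --targets '[{"claw":0.45,"linear":[0.4,-0.49,-0.51],"rotation":[-0.014,0.0034,-0.0045]},{"claw":0.45,"linear":[0,0,0],"rotation":[0,0,0]},{"claw":0.45,"linear":[0,0,0],"rotation":[0,0,0]}]'

```text
time: 4.17
position: [0.4269, 0.2615, 0.138]
tool_rot: [1.212, 1.206, -1.216]
ft_force: [-0.1, -0.8, 0.8]
grip_width: 0.552
```

```bash
python3 -c "
from h import *
rel([.4252,.2654,.05],0.);s=get_state();print(s['joint_positions'])"
```

```text
pos [0.4269 0.2615 0.138 ] F [-0.08 -0.77  0.76] grip mm 48.0 t 4.17
lin [ 3.519 -0.065 -0.163] rot [-0.0042  0.001   0.0008]
[ 0.21776415  0.13559467 -0.86785997  1.89669305  0.1132526   1.16124693
 -2.2684001 ]
```

>>> play_rows --targets '[{"claw":0.45,"linear":[0.8,-0.06,-0.16],"rotation":[-0.004,0,0]},{"claw":0.45,"linear":[0.8,0,0],"rotation":[0,0,0]},{"claw":0.45,"linear":[0.6,0,0],"rotation":[0,0,0]},{"claw":0.45,"linear":[0,0,0],"rotation":[0,0,0]}]'

```text
time: 4.5
position: [0.4307, 0.2639, 0.0859]
tool_rot: [1.215, 1.2, -1.207]
ft_force: [-0.4, -0.9, 0.6]
grip_width: 0.551
```

```bash
python3 -c "
from h import *
rel([.4252,.2654,.05],0.)"
```

```text
pos [0.4307 0.2639 0.0859] F [-0.42 -0.9   0.55] grip mm 48.0 t 4.5
lin [ 1.433 -0.231 -0.062] rot [-0.003   0.0009 -0.0052]
```

>>> play_rows --targets '[{"claw":0.45,"linear":[0.5,-0.23,-0.06],"rotation":[-0.003,0,-0.005]},{"claw":0.45,"linear":[0.5,-0.05,0],"rotation":[0,0,0]},{"claw":0.45,"linear":[0.4,-0.05,0],"rotation":[0,0,0]},{"claw":0.45,"linear":[0,0,0],"rotation":[0,0,0]}]'

```text
time: 4.83
position: [0.4249, 0.265, 0.0511]
tool_rot: [1.212, 1.204, -1.208]
ft_force: [0.1, 1.3, -0.5]
grip_width: 0.552
```

```bash
python3 -c "
from h import *
rel([.4252,.2654,.05],0.)
cv2.imwrite('pics/w3.png',get_image('wrist')[130:370,150:490])"
```

```text
pos [0.4249 0.265  0.0511] F [ 0.08  1.3  -0.46] grip mm 48.0 t 4.83
lin [ 0.046  0.012 -0.015] rot [-0.0014  0.0005 -0.003 ]
```

View pics/w3.png

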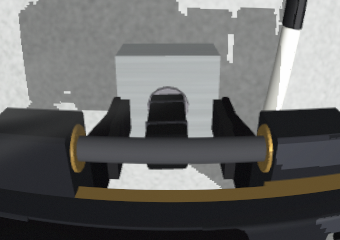

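The handle stands centred between the open fingers (crop x≈167, fingers at 115 and 220). Closing.

>>> play_rows --targets '[{"claw":0.7,"linear":[0,0,0],"rotation":[0,0,0]},{"claw":0.9,"linear":[0,0,0],"rotation":[0,0,0]},{"claw":1,"linear":[0,0,0],"rotation":[0,0,0]},{"claw":1,"linear":[0,0,0],"rotation":[0,0,0]},{"claw":1,"linear":[0,0,0],"rotation":[0,0,0]}]' --newtons 40

```text
time: 5.3
position: [0.427, 0.2663, 0.0538]
tool_rot: [1.216, 1.202, -1.204]
ft_force: [-0.6, 0.7, -0.6]
grip_width: 0.255
```

```bash
python3 -c "
from h import *
rel([.4252,.2654,.09],0.)"
```

```text
pos [0.427  0.2663 0.0538] F [-0.63  0.71 -0.65] grip mm 22.2 t 5.3
lin [-1.448 -0.057  0.036] rot [-0.0012 -0.0006 -0.0057]
```

>>> play_rows --targets '[{"claw":1,"linear":[-0.4,0,0],"rotation":[0,0,-0.0057]},{"claw":1,"linear":[-0.8,0,0],"rotation":[0,0,0]},{"claw":1,"linear":[-1,0,0],"rotation":[0,0,0]},{"claw":1,"linear":[-1,0,0],"rotation":[0,0,0]},{"claw":1,"linear":[0,0,0],"rotation":[0,0,0]}]'

```text
time: 5.72
position: [0.4254, 0.266, 0.1358]
tool_rot: [1.208, 1.212, -1.213]
ft_force: [1.8, 0.7, -0.8]
grip_width: 0.226
```

```bash
python3 -c "
from h import *
rel([.495,-.03,.15],3.2)"
```

```text
pos [0.4254 0.266  0.1358] F [ 1.77  0.75 -0.75] grip mm 19.7 t 5.72
lin [-0.588  2.79  11.836] rot [-0.0361 -0.0004  0.0027]
```

>>> play_rows --targets '[{"claw":1,"linear":[-0.4,0.2,0.6],"rotation":[-0.036,0,0]},{"claw":1,"linear":[-0.2,0.25,1],"rotation":[0,0,0]},{"claw":1,"linear":[0,0.25,1],"rotation":[0,0,0]},{"claw":1,"linear":[0,0.25,1],"rotation":[0,0,0]},{"claw":1,"linear":[0,0.25,1],"rotation":[0,0,0]},{"claw":1,"linear":[0,0.25,1],"rotation":[0,0,0]},{"claw":1,"linear":[0,0.25,1],"rotation":[0,0,0]},{"claw":1,"linear":[0,0.25,1],"rotation":[0,0,0]},{"claw":1,"linear":[0,0.25,1],"rotation":[0,0,0]},{"claw":1,"linear":[0,0.25,1],"rotation":[0,0,0]}]'

```text
time: 6.55
position: [0.501, 0.0274, 0.1501]
tool_rot: [1.156, 1.245, -1.154]
ft_force: [-0.2, 0.6, -1.9]
grip_width: 0.227
```

>>> play_rows --targets '[{"claw":1,"linear":[0,0.2,1],"rotation":[0,0,0]},{"claw":1,"linear":[0,0.1,0.6],"rotation":[0,0,0]},{"claw":1,"linear":[0,0,0],"rotation":[0,0,0]}]'

```text
time: 6.8
position: [0.5119, -0.0211, 0.148]
tool_rot: [1.16, 1.24, -1.163]
ft_force: [0.2, -0.9, -1.5]
grip_width: 0.229
```

```bash
python3 -c "
from h import *
rel([.4955,-.0355,.10],3.2)"
```

```text
pos [ 0.5119 -0.0211  0.148 ] F [ 0.21 -0.86 -1.45] grip mm 19.9 t 6.8
lin [ 1.921 -0.687  0.53 ] rot [0.0057 0.0007 0.0012]
```

```bash
python3 - <<'E'
import h
from h import *
s0={'position':[.4962,-.0045,.2126],'tool_rot':R.from_matrix([[-.0134,.9999,-.0105],[.0103,-.0104,-.9999],[-.9999,-.0135,-.0101]]).as_rotvec()}
h.get_state=lambda:s0
for p in((333,174),(336.5,174),(352,174),(356.5,174)): print(p,plane('wrist',*p,.036).round(4))
for p in((331.8,174.5),(370.8,174.5),(351,169.5),(351,178.5)): print('slot',p,plane('wrist',*p,.046).round(4))
E
```

```text
(333, 174) [ 0.494  -0.0158  0.036 ]
(336.5, 174) [ 0.494  -0.0197  0.036 ]
(352, 174) [ 0.4939 -0.0372  0.036 ]
(356.5, 174) [ 0.4939 -0.0423  0.036 ]
slot (331.8, 174.5) [ 0.496  -0.0142  0.046 ]
slot (370.8, 174.5) [ 0.4958 -0.057   0.046 ]
slot (351, 169.5) [ 0.5015 -0.0351  0.046 ]
slot (351, 178.5) [ 0.4913 -0.0352  0.046 ]
```

>>> play_rows --targets '[{"claw":1,"linear":[0.4,-0.68,0.5],"rotation":[0.0057,0,0]},{"claw":1,"linear":[0.9,0,0],"rotation":[0,0,0]},{"claw":1,"linear":[0.4,0,0],"rotation":[0,0,0]},{"claw":1,"linear":[0,0,0],"rotation":[0,0,0]}]'

```text
time: 7.13
position: [0.495, -0.0336, 0.1035]
tool_rot: [1.168, 1.236, -1.17]
ft_force: [-0.3, 1.2, -0.4]
grip_width: 0.225
```

```bash
python3 - <<'E'
from h import *
rel([.4955,-.0355,.10],3.2)
a=get_image('scene');b=get_image('side');w=get_image('wrist')
for n,i in(('a',a),('b',b),('w',w)):cv2.imwrite(f'pics/{n}4.png',i)
c=lambda im,x,y,w=80,h=60: cv2.resize(im[y-h//2:y+h//2,x-w//2:x+w//2],(400,300),interpolation=cv2.INTER_CUBIC)
cv2.imwrite('pics/c4.png',np.vstack([np.hstack([c(a,342,185),c(b,300,215)]),np.hstack([c(w,320,200,160,120),c(w,320,210)])]))
E
```

```text
pos [ 0.495  -0.0336  0.1035] F [-0.26  1.16 -0.45] grip mm 19.6 t 7.13
lin [0.139 0.017 0.076] rot [-0.0009 -0.0001  0.001 ]
```

View pics/c4.png

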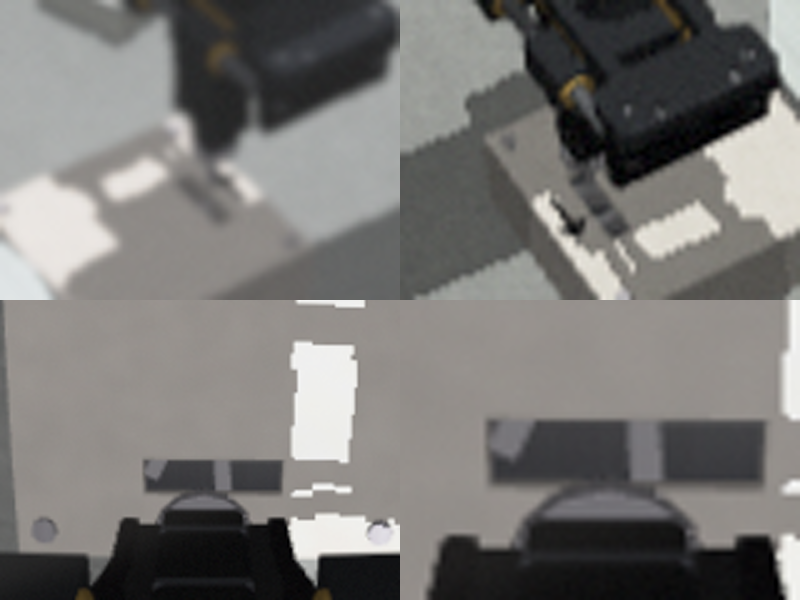

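In the wrist crops the pin is still over the deck. The slot spans px x 297–352.6, y 203.6–216.6. One tooth stands near the slot centre (x≈328.6), the next is at the left end (x≈302), and the flange is centred at x≈320.6.

```bash
python3 - <<'E'
from h import *
rel([.4955,-.0355,.08],3.2)
for p in((297,210),(352.6,210),(325,203.6),(325,216.6),(324.8,210.1)): print('slot',plane('wrist',*p,.046).round(4))
for p in((325.6,210),(332,210),(300,208)): print('tooth',plane('wrist',*p,.036).round(4))
for p in((302,228),(339,228)): print('flange',plane('wrist',*p,.086).round(4))
s=get_state();M=R.from_rotvec(s['tool_rot']).as_matrix();print('axis pt at tip',(np.array(s['position'])+M@[.0458,0,0]).round(4))
E
```

```text
pos [ 0.4971 -0.0332  0.1059] F [ 0.33 -0.37  0.07] grip mm 19.5 t 7.28
lin [ 1.038 -0.073  0.089] rot [-0.0002  0.0002 -0.0016]
slot [ 0.4958 -0.0146  0.046 ]
slot [ 0.4981 -0.0569  0.046 ]
slot [ 0.5021 -0.0356  0.046 ]
slot [ 0.4916 -0.0362  0.046 ]
slot [ 0.4969 -0.0357  0.046 ]
tooth [ 0.4934 -0.0367  0.036 ]
tooth [ 0.4937 -0.0418  0.036 ]
tooth [ 0.494  -0.0163  0.036 ]
flange [ 0.4982 -0.0206  0.086 ]
flange [ 0.4995 -0.0442  0.086 ]
axis pt at tip [ 0.4973 -0.0332  0.0601]
```

>>> play_rows --targets '[{"claw":1,"linear":[0.2,-0.04,-0.17],"rotation":[0,0,0]},{"claw":1,"linear":[0,0,0],"rotation":[0,0,0]},{"claw":1,"linear":[0,0,0],"rotation":[0,0,0]}]'

```text
time: 7.53
position: [0.4981, -0.0269, 0.103]
tool_rot: [1.169, 1.231, -1.161]
ft_force: [-0.1, -0.8, -1.6]
grip_width: 0.229
```

```bash
python3 -c "
from h import *
rel([.4962,-.029,.076],3.2)
rel([.4962,-.029,.076],3.2)"
```

```text
pos [ 0.4981 -0.0269  0.103 ] F [-0.06 -0.76 -1.62] grip mm 19.9 t 7.53
lin [ 1.078 -0.087  0.077] rot [ 0.0014  0.0005 -0.0044]
pos [ 0.4981 -0.0269  0.103 ] F [-0.06 -0.76 -1.62] grip mm 19.9 t 7.53
lin [ 1.078 -0.087  0.077] rot [ 0.0014  0.0005 -0.0044]
```

```bash
cat >> h.py <<'E'
def rela(P,yaw=3.2,n=5):
    L=[]
    for _ in range(n): get_image('wrist'); L.append(get_state())
    p=np.mean([s['position'] for s in L],0); F=np.mean([s['ft_force'] for s in L],0)
    M=R.from_rotvec([s['tool_rot'] for s in L]).mean().as_matrix(); W=want(yaw)
    print('pos',p.round(4),'sd',np.std([s['position'] for s in L],0).round(4),'F',F.round(2),'grip',round(L[-1]['grip_width']*87,1),'t',round(L[-1]['time'],2))
    sl=W.T@(p-[.4962,-.0357,.046]); print('slot frame x,y mm',(sl[1]*1e3).round(1),(-sl[2]*1e3).round(1),'tip z',round(p[2]-.0458,4))
    print('lin',(M.T@(np.array(P)-p)/.025).round(3),'rot',(R.from_matrix(M.T@W).as_rotvec()/(np.pi/2)).round(4))
E
python3 -c "
from h import *
rela([.4962,-.029,.076])"
```

```text
pos [ 0.4978 -0.0272  0.1027] sd [0.0001 0.0003 0.0001] F [ 0.12 -0.1  -0.95] grip 19.4 t 7.78
slot frame x,y mm 2.0 8.4 tip z 0.0569
lin [ 1.069 -0.073  0.069] rot [ 0.0011  0.0004 -0.0041]
```

>>> play_rows --targets '[{"claw":1,"linear":[0.2,-0.07,0.07],"rotation":[0.001,0,-0.004]},{"claw":1,"linear":[0.3,0,0],"rotation":[0,0,0]}]'

```text
time: 7.95
position: [0.4972, -0.03, 0.091]
tool_rot: [1.169, 1.231, -1.168]
ft_force: [1.0, 0.4, -1.0]
grip_width: 0.225
```

```bash
python3 -c "
from h import *
rela([.4962,-.029,.076])"
```

```text
pos [ 0.4962 -0.0294  0.0899] sd [0.0003 0.0002 0.0005] F [ 0.25 -0.01 -1.19] grip 19.6 t 8.2
slot frame x,y mm 0.3 6.3 tip z 0.0441
lin [ 0.555  0.001 -0.016] rot [-0.0003  0.0004 -0.0001]
```

>>> play_rows --targets '[{"claw":1,"linear":[0.25,0,0],"rotation":[0,0,0]},{"claw":1,"linear":[0.2,0,0],"rotation":[0,0,0]}]'

```text
time: 8.37
position: [0.4978, -0.0293, 0.0799]
tool_rot: [1.169, 1.231, -1.166]
ft_force: [-1.0, -0.9, -0.7]
grip_width: 0.228
```

```bash
python3 -c "
from h import *
rela([.4960,-.0345,.076])"
```

```text
pos [ 0.4975 -0.0292  0.0797] sd [0.0002 0.     0.0005] F [ 0.48  0.12 -0.51] grip 20.0 t 8.62
slot frame x,y mm 1.6 6.4 tip z 0.0339
lin [ 0.147 -0.071  0.209] rot [-0.0001  0.0007 -0.0018]
```

>>> play_rows --targets '[{"claw":1,"linear":[0.17,-0.06,0.08],"rotation":[0,0,-0.0018]},{"claw":1,"linear":[0,0,0.12],"rotation":[0,0,0]},{"claw":1,"linear":[0,0,0.12],"rotation":[0,0,0]}]'

```text
time: 8.87
position: [0.4969, -0.0359, 0.076]
tool_rot: [1.168, 1.235, -1.166]
ft_force: [0.6, 4.6, -0.6]
grip_width: 0.224
```

```bash
python3 -c "
from h import *
rela([.4955,-.045,.075])"
```

```text
pos [ 0.4971 -0.0362  0.0761] sd [0.     0.0001 0.0001] F [-0.45  3.56 -0.7 ] grip 19.6 t 9.12
slot frame x,y mm 0.8 -0.6 tip z 0.0303
lin [ 0.043 -0.082  0.346] rot [ 0.0007  0.     -0.0009]
```

>>> play_rows --targets '[{"claw":1,"linear":[0.03,-0.05,0.12],"rotation":[0,0,0]},{"claw":1,"linear":[0,0,0.12],"rotation":[0,0,0]},{"claw":1,"linear":[0,0,0.12],"rotation":[0,0,0]}]'

```text
time: 9.37
position: [0.4975, -0.0428, 0.0759]
tool_rot: [1.169, 1.236, -1.161]
ft_force: [0.1, 5.3, -1.0]
grip_width: 0.225
```

```bash
python3 -c "
from h import *
rela([.4952,-.053,.075])"
```

```text
pos [ 0.4975 -0.0436  0.0759] sd [0.0001 0.     0.    ] F [ 0.75  3.93 -0.41] grip 19.7 t 9.62
slot frame x,y mm 0.8 -8.0 tip z 0.0301
lin [ 0.035 -0.114  0.368] rot [ 0.002  -0.0009 -0.0026]
```

>>> play_rows --targets '[{"claw":1,"linear":[0.02,-0.05,0.13],"rotation":[0,0,-0.002]},{"claw":1,"linear":[0,-0.02,0.13],"rotation":[0,0,0]},{"claw":1,"linear":[0,0,0.1],"rotation":[0,0,0]}]'

```text
time: 9.87
position: [0.4963, -0.0517, 0.0755]
tool_rot: [1.167, 1.238, -1.162]
ft_force: [0.2, 4.3, -0.3]
grip_width: 0.228
```

```bash
python3 -c "
from h import *
rela([.4952,-.053,.075])"
```

```text
pos [ 0.4962 -0.0523  0.0754] sd [0.     0.0001 0.    ] F [ 0.14  3.05 -0.4 ] grip 19.4 t 10.12
slot frame x,y mm -0.9 -16.5 tip z 0.0296
lin [ 0.017 -0.042  0.027] rot [ 0.0027 -0.0011 -0.0005]
```

>>> play_rows --targets '[{"claw":1,"linear":[0,0.03,-0.08],"rotation":[0.0027,-0.001,0]},{"claw":1,"linear":[-0.46,0,0],"rotation":[0,0,0]}]'

```text
time: 10.28
position: [0.4954, -0.0519, 0.0854]
tool_rot: [1.166, 1.235, -1.171]
ft_force: [1.1, 0.1, -1.5]
grip_width: 0.224
```

```bash
python3 -c "
from h import *
rela([.4967,-.0262,.0868])"
```

```text
pos [ 0.4971 -0.0524  0.0881] sd [0.0005 0.0002 0.0006] F [ 0.5  -0.08 -0.36] grip 19.7 t 10.53
slot frame x,y mm -0.0 -16.7 tip z 0.0423
lin [ 0.048  0.04  -1.047] rot [-0.0007  0.0022 -0.0009]
```

>>> play_rows --targets '[{"claw":1,"linear":[0,0,-0.5],"rotation":[0,0.002,0]},{"claw":1,"linear":[0,0,-0.5],"rotation":[0,0,0]}]'

```text
time: 10.7
position: [0.4945, -0.0294, 0.0868]
tool_rot: [1.172, 1.232, -1.174]
ft_force: [-0.5, 0.3, -1.0]
grip_width: 0.226
```

```bash
python3 -c "
from h import *
rela([.4967,-.0262,.0755])"
```

```text
pos [ 0.4946 -0.0282  0.0869] sd [0.0001 0.0013 0.    ] F [ 0.17  0.61 -0.58] grip 19.6 t 10.95
slot frame x,y mm -1.2 7.6 tip z 0.0411
lin [ 0.454  0.09  -0.075] rot [-0.0021  0.0005  0.0006]
```

>>> play_rows --targets '[{"claw":1,"linear":[0,0.09,-0.09],"rotation":[-0.002,0,0]},{"claw":1,"linear":[0.2,0,0],"rotation":[0,0,0]},{"claw":1,"linear":[0.2,0,0],"rotation":[0,0,0]}]'

```text
time: 11.2
position: [0.4978, -0.0288, 0.077]
tool_rot: [1.169, 1.231, -1.171]
ft_force: [-0.5, -0.2, -0.6]
grip_width: 0.229
```

```bash
python3 -c "
from h import *
rela([.4958,-.040,.0755])"
```

```text
pos [ 0.4972 -0.0286  0.0766] sd [0.0002 0.0001 0.0004] F [ 0.04  0.1  -0.92] grip 19.8 t 11.45
slot frame x,y mm 1.4 7.1 tip z 0.0308
lin [ 0.045 -0.082  0.454] rot [-0.002   0.0013  0.0003]
```

>>> play_rows --targets '[{"claw":1,"linear":[0.04,-0.06,0.12],"rotation":[-0.002,0,0]},{"claw":1,"linear":[0,0,0.12],"rotation":[0,0,0]},{"claw":1,"linear":[0,0,0.12],"rotation":[0,0,0]}]'

```text
time: 11.7
position: [0.4972, -0.0339, 0.0767]
tool_rot: [1.169, 1.237, -1.163]
ft_force: [-1.6, 4.5, 0.1]
grip_width: 0.228
```

```bash
python3 -c "
from h import *
rela([.4955,-.047,.0755])"
```

```text
pos [ 0.4972 -0.0347  0.0766] sd [0. 0. 0.] F [-0.5   4.01 -0.43] grip 19.8 t 11.95
slot frame x,y mm 1.0 0.9 tip z 0.0308
lin [ 0.044 -0.094  0.486] rot [ 0.0012 -0.0012 -0.0012]
```

>>> play_rows --targets '[{"claw":1,"linear":[0.03,-0.06,0.12],"rotation":[0,0,0]},{"claw":1,"linear":[0,0,0.12],"rotation":[0,0,0]},{"claw":1,"linear":[0,0,0.1],"rotation":[0,0,0]}]'

```text
time: 12.2
position: [0.4972, -0.0421, 0.0763]
tool_rot: [1.169, 1.236, -1.16]
ft_force: [2.0, 5.1, -0.2]
grip_width: 0.225
```

```bash
python3 -c "
from h import *
rela([.4955,-.0525,.0755],n=3)"
```

```text
pos [ 0.4974 -0.0428  0.0764] sd [0.     0.0001 0.    ] F [ 0.44  3.01 -0.54] grip 19.7 t 12.35
slot frame x,y mm 0.8 -7.1 tip z 0.0306
lin [ 0.033 -0.098  0.384] rot [ 0.002  -0.0014 -0.003 ]
```

>>> play_rows --targets '[{"claw":1,"linear":[0.02,-0.05,0.09],"rotation":[0,0,-0.002]},{"claw":1,"linear":[0,0,0.09],"rotation":[0,0,0]}]'

```text
time: 12.52
position: [0.4968, -0.0468, 0.076]
tool_rot: [1.168, 1.237, -1.162]
ft_force: [1.5, 4.9, -0.5]
grip_width: 0.226
```

>>> play_rows --targets '[{"claw":1,"linear":[0,-0.01,0.08],"rotation":[0,0,0]},{"claw":1,"linear":[0,-0.01,0.08],"rotation":[0,0,0]}]'

```text
time: 12.68
position: [0.4964, -0.0509, 0.0758]
tool_rot: [1.168, 1.238, -1.162]
ft_force: [-0.3, 4.9, -0.1]
grip_width: 0.228
```

```bash
python3 -c "
from h import *
rela([.4955,-.0525,.0755],n=3)"
```

```text
pos [ 0.4962 -0.0515  0.0758] sd [0.     0.0001 0.    ] F [ 0.21  3.15 -0.17] grip 19.9 t 12.83
slot frame x,y mm -0.8 -15.7 tip z 0.03
lin [ 0.011 -0.032  0.039] rot [ 0.0022 -0.0017 -0.0011]
```

>>> play_rows --targets '[{"claw":1,"linear":[0,0.03,-0.08],"rotation":[0.002,-0.0017,0]},{"claw":1,"linear":[-0.46,0,0],"rotation":[0,0,0]},{"claw":1,"linear":[0,0.04,-0.5],"rotation":[0,0.002,0]},{"claw":1,"linear":[0,0.04,-0.5],"rotation":[0,0,0]}]'

```text
time: 13.17
position: [0.4973, -0.0305, 0.0882]
tool_rot: [1.17, 1.228, -1.174]
ft_force: [-0.6, 0.3, -0.9]
grip_width: 0.23
```

```bash
python3 -c "
from h import *
rela([.4967,-.0255,.0755])"
```

```text
pos [ 0.4976 -0.029   0.0882] sd [0.0002 0.0011 0.0003] F [ 0.33  0.25 -0.76] grip 19.9 t 13.42
slot frame x,y mm 1.7 6.6 tip z 0.0424
lin [ 0.507 -0.028 -0.144] rot [-0.0021  0.0024 -0.001 ]
```

>>> play_rows --targets '[{"claw":1,"linear":[0,-0.06,-0.14],"rotation":[-0.002,0.002,0]},{"claw":1,"linear":[0.22,0,0],"rotation":[0,0,0]},{"claw":1,"linear":[0.22,0,0],"rotation":[0,0,0]}]'

```text
time: 13.67
position: [0.4958, -0.0287, 0.0768]
tool_rot: [1.17, 1.23, -1.17]
ft_force: [-0.5, 0.0, -1.1]
grip_width: 0.224
```

```bash
python3 -c "
from h import *
rela([.4958,-.040,.0755])"
```

```text
pos [ 0.4953 -0.0283  0.0763] sd [0.0004 0.0001 0.0005] F [ 0.06  0.18 -0.94] grip 19.4 t 13.92
slot frame x,y mm -0.5 7.5 tip z 0.0305
lin [ 0.034 -0.006  0.469] rot [-0.0019  0.001  -0.0003]
```

Now the final stroke, in small steps with force checks.

>>> play_rows --targets '[{"claw":1,"linear":[0.03,0,0.08],"rotation":[0,0,0]},{"claw":1,"linear":[0,0,0.08],"rotation":[0,0,0]}]'

```text
time: 14.08
position: [0.4962, -0.0301, 0.0765]
tool_rot: [1.171, 1.234, -1.168]
ft_force: [-0.9, 4.5, 0.1]
grip_width: 0.228
```

>>> play_rows --targets '[{"claw":1,"linear":[0,0,0.08],"rotation":[0,0,0]},{"claw":1,"linear":[0,0,0.08],"rotation":[0,0,0]}]'

```text
time: 14.25
position: [0.4962, -0.0317, 0.0766]
tool_rot: [1.172, 1.238, -1.166]
ft_force: [-1.6, 5.4, -1.5]
grip_width: 0.225
```

```bash
python3 -c "
from h import *
rela([.4955,-.047,.0755],n=3)"
```

```text
pos [ 0.4962 -0.0318  0.0765] sd [0. 0. 0.] F [-1.54  4.84 -0.19] grip 19.6 t 14.4
slot frame x,y mm 0.2 3.9 tip z 0.0307
lin [ 0.039 -0.061  0.607] rot [-0.0007 -0.0031 -0.0007]
```

>>> play_rows --targets '[{"claw":1,"linear":[0,0,0.08],"rotation":[0,0,0]},{"claw":1,"linear":[0,0,0.08],"rotation":[0,0,0]}]'

```text
time: 14.57
position: [0.4962, -0.0322, 0.0765]
tool_rot: [1.175, 1.242, -1.163]
ft_force: [-0.7, 6.1, 0.5]
grip_width: 0.232
```

```bash
python3 -c "
from h import *
rela([.4955,-.047,.0755],n=3)"
```

```text
pos [ 0.4962 -0.0322  0.0765] sd [0. 0. 0.] F [-0.32  6.45 -0.25] grip 19.7 t 14.72
slot frame x,y mm 0.2 3.5 tip z 0.0307
lin [ 0.035 -0.061  0.589] rot [ 0.0003 -0.0061 -0.0004]
```

>>> play_rows --targets '[{"claw":1,"linear":[0,0,0.1],"rotation":[0,0.004,0]},{"claw":1,"linear":[0,0,0.12],"rotation":[0,0,0]}]'

```text
time: 14.88
position: [0.4963, -0.0332, 0.0765]
tool_rot: [1.181, 1.253, -1.156]
ft_force: [-1.5, 9.0, 0.6]
grip_width: 0.228
```

```bash
python3 -c "
from h import *
rela([.4955,-.047,.0755],n=3)"
```

```text
pos [ 0.4963 -0.033   0.0765] sd [0.     0.0001 0.    ] F [-1.09  8.    0.48] grip 19.9 t 15.03
slot frame x,y mm 0.2 2.7 tip z 0.0307
lin [ 0.027 -0.063  0.556] rot [ 0.002  -0.0138 -0.0001]
```

>>> play_rows --targets '[{"claw":1,"linear":[0,0,0.03],"rotation":[0,-0.013,0]},{"claw":1,"linear":[0,0,0.06],"rotation":[0,-0.005,0]}]'

```text
time: 15.2
position: [0.4962, -0.0316, 0.0765]
tool_rot: [1.163, 1.235, -1.166]
ft_force: [-0.4, 4.7, 0.9]
grip_width: 0.231
```

```bash
python3 -c "
from h import *
rela([.4955,-.047,.0755],n=3)
w=get_image('wrist');cv2.imwrite('pics/w5.png',w)
cv2.imwrite('pics/c5.png',cv2.resize(w[180:240,280:360],(640,480),interpolation=cv2.INTER_CUBIC))"
```

```text
pos [ 0.4962 -0.0317  0.0764] sd [0.     0.0001 0.    ] F [-0.9   5.94 -0.09] grip 19.6 t 15.35
slot frame x,y mm 0.2 4.0 tip z 0.0306
lin [ 0.038 -0.065  0.611] rot [0.0024 0.0011 0.0001]
```

View pics/c5.png

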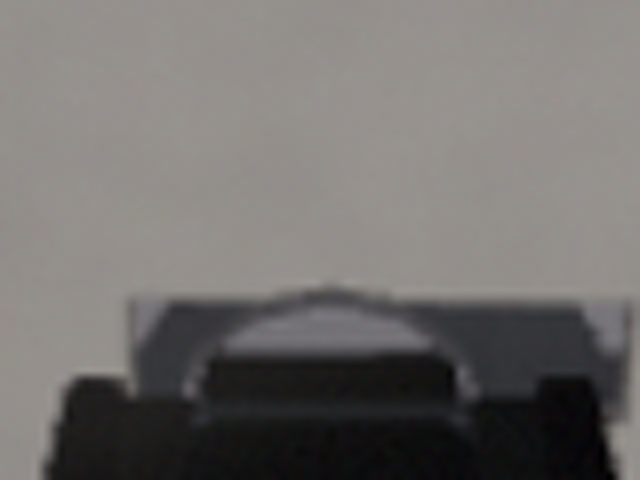

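The flange hides the middle of the slot. The next tooth shows at its left end and the previously pushed one at its right end. One more upright, firm but gentle push will confirm the stop.

>>> play_rows --targets '[{"claw":1,"linear":[0,0,0.09],"rotation":[0,-0.002,0]},{"claw":1,"linear":[0,0,0.11],"rotation":[0,-0.004,0]},{"claw":1,"linear":[0,0,0.12],"rotation":[0,-0.005,0]}]'

```text
time: 15.65
position: [0.4963, -0.032, 0.0764]
tool_rot: [1.157, 1.232, -1.168]
ft_force: [-1.5, 9.0, 0.4]
grip_width: 0.225
```

```bash
python3 -c "
from h import *
rela([.4955,-.047,.0755],n=3)"
```

```text
pos [ 0.4962 -0.0318  0.0764] sd [0. 0. 0.] F [-1.24  8.62  0.77] grip 19.6 t 15.8
slot frame x,y mm 0.3 3.9 tip z 0.0306
lin [ 0.041 -0.067  0.603] rot [0.0041 0.0053 0.0005]
```

>>> play_rows --targets '[{"claw":1,"linear":[0,0,0.15],"rotation":[0,0.003,0]},{"claw":1,"linear":[0,0,0.17],"rotation":[0,0,0]}]'

```text
time: 15.97
position: [0.4963, -0.0328, 0.0764]
tool_rot: [1.163, 1.245, -1.159]
ft_force: [-1.3, 10.2, -0.4]
grip_width: 0.228
```

```bash
python3 -c "
from h import *
rela([.4955,-.047,.0755],n=3)"
```

```text
pos [ 0.4963 -0.0327  0.0764] sd [0.     0.0001 0.    ] F [-0.78  9.73  0.54] grip 19.7 t 16.12
slot frame x,y mm 0.3 2.9 tip z 0.0306
lin [ 0.032 -0.069  0.567] rot [ 0.0065 -0.0036  0.0009]
```

>>> play_rows --targets '[{"claw":1,"linear":[0,0,-0.1],"rotation":[0.006,-0.004,0]},{"claw":1,"linear":[0,0,0.06],"rotation":[0,0,0]},{"claw":1,"linear":[0,0,0.06],"rotation":[0,0,0]},{"claw":1,"linear":[0,0,0.06],"rotation":[0,0,0]}]'

```text
time: 16.45
position: [0.4965, -0.0319, 0.0763]
tool_rot: [1.167, 1.239, -1.165]
ft_force: [-1.0, 7.3, -0.7]
grip_width: 0.228
```

```bash
python3 -c "
from h import *
rela([.4955,-.047,.0755],n=3)"
```

```text
pos [ 0.4965 -0.0319  0.0763] sd [0. 0. 0.] F [-0.34  6.93  0.5 ] grip 19.9 t 16.6
slot frame x,y mm 0.5 3.8 tip z 0.0305
lin [ 0.032 -0.076  0.601] rot [ 0.0019 -0.0016  0.0007]
```

>>> play_rows --targets '[{"claw":1,"linear":[0,-0.02,-0.12],"rotation":[0.002,-0.0016,0]},{"claw":1,"linear":[-0.6,0,0],"rotation":[0,0,0]},{"claw":1,"linear":[-1,0,0],"rotation":[0,0,0]},{"claw":1,"linear":[-1,0,0],"rotation":[0,0,0]},{"claw":1,"linear":[-0.4,0,-0.3],"rotation":[0.02,0,0]},{"claw":1,"linear":[0,-0.25,-1],"rotation":[0.015,0,0]},{"claw":1,"linear":[0,-0.25,-1],"rotation":[0,0,0]},{"claw":1,"linear":[0,-0.25,-1],"rotation":[0,0,0]},{"claw":1,"linear":[0,-0.25,-1],"rotation":[0,0,0]},{"claw":1,"linear":[0,-0.25,-1],"rotation":[0,0,0]}]'

```text
time: 17.43
position: [0.469, 0.0839, 0.1544]
tool_rot: [1.217, 1.173, -1.234]
ft_force: [0.8, 0.2, -1.3]
grip_width: 0.229
```

```bash
python3 -c "
from h import *
rela([.4262,.2662,.115],0,n=2)
cv2.imwrite('pics/w6.png',get_image('wrist'))"
```

```text
pos [0.4678 0.0892 0.1546] sd [0.0003 0.0011 0.    ] F [-0.34  2.87 -0.93] grip 20.4 t 17.53
slot frame x,y mm -28.4 124.9 tip z 0.1088
lin [ 1.427 -1.819 -7.074] rot [-0.0128  0.0128 -0.0052]
```

>>> play_rows --targets '[{"claw":1,"linear":[0,-0.26,-1],"rotation":[-0.0128,0.012,-0.005]},{"claw":1,"linear":[0,-0.26,-1],"rotation":[0,0,0]},{"claw":1,"linear":[0,-0.26,-1],"rotation":[0,0,0]},{"claw":1,"linear":[0,-0.26,-1],"rotation":[0,0,0]},{"claw":1,"linear":[0,-0.26,-1],"rotation":[0,0,0]},{"claw":1,"linear":[0,-0.26,-1],"rotation":[0,0,0]},{"claw":1,"linear":[0,-0.2,-0.6],"rotation":[0,0,0]},{"claw":1,"linear":[0.6,0,0],"rotation":[0,0,0]}]'

```text
time: 18.25
position: [0.4354, 0.2415, 0.1397]
tool_rot: [1.225, 1.18, -1.224]
ft_force: [0.2, -0.2, -0.1]
grip_width: 0.227
```

```bash
python3 -c "
from h import *
rela([.4262,.2662,.1],0,n=4)"
```

```text
pos [0.4339 0.2369 0.1362] sd [0.0004 0.0008 0.0006] F [ 0.08 -0.84 -1.24] grip 19.8 t 18.45
slot frame x,y mm -62.3 272.6 tip z 0.0904
lin [ 1.426 -0.351 -1.187] rot [-0.0183  0.0101 -0.0034]
```

>>> play_rows --targets '[{"claw":1,"linear":[0.2,-0.3,-0.8],"rotation":[-0.018,0.01,-0.0034]},{"claw":1,"linear":[0.3,-0.05,-0.35],"rotation":[0,0,0]},{"claw":1,"linear":[0.3,0,0],"rotation":[0,0,0]}]'

```text
time: 18.7
position: [0.4305, 0.2634, 0.1186]
tool_rot: [1.219, 1.202, -1.21]
ft_force: [0.7, 0.4, -0.6]
grip_width: 0.229
```

```bash
python3 -c "
from h import *
rela([.4262,.2662,.1],0,n=4)"
```

```text
pos [0.4298 0.2618 0.1176] sd [0.0002 0.0003 0.0004] F [-0.45 -0.28 -1.  ] grip 19.8 t 18.9
slot frame x,y mm -66.4 297.5 tip z 0.0718
lin [ 0.703 -0.147 -0.176] rot [-0.0058  0.0005 -0.0022]
```

>>> play_rows --targets '[{"claw":1,"linear":[0.35,-0.14,-0.17],"rotation":[-0.006,0,-0.002]},{"claw":1,"linear":[0.35,-0.02,0],"rotation":[0,0,0]},{"claw":1,"linear":[0.25,-0.02,0],"rotation":[0,0,0]}]'

```text
time: 19.15
position: [0.4277, 0.2657, 0.0948]
tool_rot: [1.213, 1.204, -1.207]
ft_force: [0.2, -0.6, -1.2]
grip_width: 0.227
```

```bash
python3 -c "
from h import *
rela([.4262,.2662,.086],0,n=4)
a=get_image('scene');b=get_image('side');w=get_image('wrist')
c=lambda im,x,y,w=80,h=60: cv2.resize(im[y-h//2:y+h//2,x-w//2:x+w//2],(400,300),interpolation=cv2.INTER_CUBIC)
cv2.imwrite('pics/c7.png',np.vstack([np.hstack([c(a,443,258),c(b,221,152)]),np.hstack([c(w,320,200,160,120),c(w,320,215)])]))"
```

```text
pos [0.4269 0.2656 0.0944] sd [0.0004 0.0003 0.0007] F [-0.17 -0.39 -1.1 ] grip 19.5 t 19.35
slot frame x,y mm -69.3 301.3 tip z 0.0486
lin [ 0.338 -0.03  -0.025] rot [-0.0009  0.0003 -0.0023]
```

View pics/c7.png

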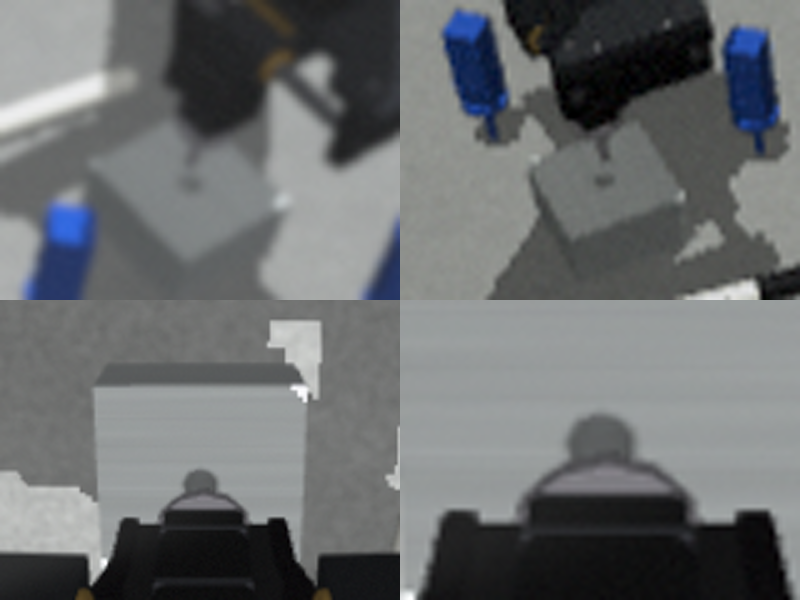

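The hole shows at wrist px (320,214). In the scene and side views the pin tip (crop 188,160 and 203,158) hangs straight above it (192,183 and 205,180).

```bash
python3 -c "
from h import *
print('hole',plane('wrist',319.6,213.6,.034),plane('wrist',313,213.6,.034),plane('wrist',319.6,206.8,.034))
a=lambda x,y:(403+x/5-.4,228+y/5-.4); b=lambda x,y:(181+x/5-.4,122+y/5-.4)
print('hole',plane('scene',*a(192,183),.034),plane('side',*b(205,180),.034))
print('tip',tri(('scene',*a(188,160)),('side',*b(203,158))), 'pintop',tri(('scene',*a(194,145)),('side',*b(206,138))))
rel([.4255,.2658,.086],0)"
```

```text
hole [0.424203   0.26764985 0.034     ] [0.42421331 0.27273805 0.034     ] [0.42974557 0.26762602 0.034     ]
hole [0.42123016 0.26803576 0.034     ] [0.42384044 0.26931013 0.034     ]
tip (array([0.42528518, 0.26602378, 0.05205531]), np.float64(0.0020343586333091347)) pintop (array([0.42783041, 0.26679371, 0.06521927]), np.float64(0.0007546947586781809))
pos [0.428  0.2662 0.096 ] F [ 0.43  0.34 -0.71] grip mm 19.6 t 19.5
lin [ 0.398 -0.102  0.015] rot [-0.001  -0.0003 -0.0038]
```

>>> play_rows --targets '[{"claw":1,"linear":[0.25,-0.09,-0.02],"rotation":[-0.001,0,-0.004]},{"claw":1,"linear":[0.15,-0.02,0],"rotation":[0,0,0]}]'

```text
time: 19.67
position: [0.4262, 0.2671, 0.0866]
tool_rot: [1.211, 1.208, -1.208]
ft_force: [0.2, 0.1, -2.0]
grip_width: 0.226
```

```bash
python3 -c "
from h import *
rela([.4255,.2666,.054],0,n=5)"
```

```text
pos [0.4261 0.2671 0.0866] sd [0.0002 0.0001 0.0003] F [ 0.09 -0.3  -1.19] grip 19.8 t 19.92
slot frame x,y mm -70.1 302.8 tip z 0.0408
lin [ 1.304 -0.028  0.021] rot [-0.0002 -0.0007 -0.0011]
```

>>> play_rows --targets '[{"claw":1,"linear":[0.25,-0.03,0.02],"rotation":[0,0,-0.001]},{"claw":1,"linear":[0.2,0,0],"rotation":[0,0,0]}]'

```text
time: 20.08
position: [0.4266, 0.2672, 0.0762]
tool_rot: [1.213, 1.208, -1.206]
ft_force: [0.4, -0.5, -1.5]
grip_width: 0.226
```

```bash
python3 -c "
from h import *
rela([.4255,.2666,.054],0,n=5)"
```

```text
pos [0.4263 0.2672 0.076 ] sd [0.0002 0.0002 0.0004] F [ 0.23  0.09 -0.73] grip 19.9 t 20.33
slot frame x,y mm -69.9 302.9 tip z 0.0302
lin [ 0.881 -0.033  0.027] rot [-0.0002 -0.0013 -0.0013]
```

>>> play_rows --targets '[{"claw":1,"linear":[0.25,-0.03,0.03],"rotation":[0,0,-0.001]},{"claw":1,"linear":[0.25,0,0],"rotation":[0,0,0]},{"claw":1,"linear":[0.15,0,0],"rotation":[0,0,0]}]'

```text
time: 20.58
position: [0.4269, 0.2672, 0.0603]
tool_rot: [1.214, 1.209, -1.205]
ft_force: [0.1, 0.6, -0.8]
grip_width: 0.228
```

```bash
python3 -c "
from h import *
rela([.4255,.2666,.054],0,n=5)"
```

```text
pos [0.4266 0.2672 0.0604] sd [0.0003 0.0003 0.0005] F [ 0.24 -0.04 -1.06] grip 19.6 t 20.83
slot frame x,y mm -69.6 302.9 tip z 0.0146
lin [ 0.254 -0.045  0.024] rot [-0.0002 -0.002  -0.0019]
```

>>> play_rows --targets '[{"claw":1,"linear":[0.15,-0.04,0.02],"rotation":[0,-0.002,-0.002]},{"claw":1,"linear":[0.1,0,0],"rotation":[0,0,0]}]'

```text
time: 21.0
position: [0.4267, 0.2674, 0.0552]
tool_rot: [1.211, 1.208, -1.207]
ft_force: [-0.1, 0.3, -0.7]
grip_width: 0.228
```

>>> play_rows --targets '[{"claw":1,"linear":[0.06,0,0],"rotation":[0,0,0]}]'

```text
time: 21.08
position: [0.427, 0.2674, 0.0549]
tool_rot: [1.211, 1.207, -1.208]
ft_force: [-5.4, -3.9, 24.5]
grip_width: 0.228
```

```bash
python3 -c "
from h import *
rela([.4255,.2666,.054],0,n=5)"
```

```text
pos [0.4269 0.2674 0.055 ] sd [0. 0. 0.] F [-3.25 -2.67 11.39] grip 20.0 t 21.33
slot frame x,y mm -69.3 303.1 tip z 0.0092
lin [ 0.041 -0.055  0.033] rot [-0.0004  0.0003 -0.0016]
```

>>> play_rows --targets '[{"claw":1,"linear":[0,0,0],"rotation":[0,0,0]},{"claw":0.7,"linear":[0,0,0],"rotation":[0,0,0]},{"claw":0.6,"linear":[0,0,0],"rotation":[0,0,0]},{"claw":0.45,"linear":[0,0,0],"rotation":[0,0,0]},{"claw":0.45,"linear":[0,0,0],"rotation":[0,0,0]},{"claw":0.45,"linear":[0,0,0],"rotation":[0,0,0]}]' --newtons 5

```text
time: 21.83
position: [0.4276, 0.268, 0.0555]
tool_rot: [1.212, 1.206, -1.206]
ft_force: [0.4, -0.4, 0.3]
grip_width: 0.502
```

```bash
python3 -c "
from h import *
rela([.4255,.2666,.16],0,n=3)"
```

```text
pos [0.4276 0.2679 0.0554] sd [0. 0. 0.] F [-0.23  0.   -0.24] grip 46.6 t 21.98
slot frame x,y mm -68.6 303.6 tip z 0.0096
lin [-4.183 -0.065  0.052] rot [-0.0003 -0.0001 -0.0027]
```

Up and away, toward the housing so the wheel can be looked at.

>>> play_rows --targets '[{"claw":0.45,"linear":[-0.5,0,0.03],"rotation":[0,0,0]},{"claw":0.45,"linear":[-1,0,0],"rotation":[0,0,0]},{"claw":0.45,"linear":[-1,0,0],"rotation":[0,0,0]},{"claw":0.45,"linear":[-1,0,0],"rotation":[0,0,0]},{"claw":0.45,"linear":[-1,0,0],"rotation":[0,0,0]},{"claw":0.45,"linear":[-1,0,0],"rotation":[0,0,0]},{"claw":0.45,"linear":[-0.5,0.3,1],"rotation":[0,0,0]},{"claw":0.45,"linear":[0,0.3,1],"rotation":[0,0,0]},{"claw":0.45,"linear":[0,0.3,1],"rotation":[0,0,0]},{"claw":0.45,"linear":[0,0.3,1],"rotation":[0,0,0]}]'

```text
time: 22.82
position: [0.4547, 0.1736, 0.2214]
tool_rot: [1.202, 1.215, -1.186]
ft_force: [1.2, -0.2, -0.2]
grip_width: 0.547
```

>>> play_rows --targets '[{"claw":0.45,"linear":[0,0.3,1],"rotation":[0,0,0]},{"claw":0.45,"linear":[0,0.3,1],"rotation":[0,0,0]},{"claw":0.45,"linear":[0,0.3,1],"rotation":[0,0,0]},{"claw":0.45,"linear":[0,0.3,1],"rotation":[0,0,0]},{"claw":0.45,"linear":[0,0,0.5],"rotation":[0,0,0]},{"claw":0.45,"linear":[0,0,0],"rotation":[0,0,0]}]'

```text
time: 23.32
position: [0.4896, 0.0518, 0.2285]
tool_rot: [1.207, 1.205, -1.184]
ft_force: [-0.0, 0.6, 0.5]
grip_width: 0.548
```

```bash
python3 -c "
from h import *
rela([.4962,-.005,.2],0,n=3)
a=get_image('scene');b=get_image('side');w=get_image('wrist');cv2.imwrite('pics/w8.png',w)
c=lambda im,x,y,w=80,h=60: cv2.resize(im[y-h//2:y+h//2,x-w//2:x+w//2],(400,300),interpolation=cv2.INTER_CUBIC)
s=get_state();H=np.array(calibration('wrist')['hand_eye']);M=R.from_rotvec(s['tool_rot']).as_matrix()
d=H[:3,:3].T@(M.T@(np.array([.4962,-.0357,.046])-s['position'])-H[:3,3]);k=calibration('wrist');r=np.hypot(d[0],d[1]);t=np.arctan2(r,d[2])*k['fx']
u,v=int(k['cx']+t*d[0]/r),int(k['cy']+t*d[1]/r);print(u,v)
cv2.imwrite('pics/c8.png',np.vstack([np.hstack([c(a,443,258),c(b,221,152)]),np.hstack([cv2.resize(w,(400,300)),c(w,u,v)])]))"
```

```text
pos [0.4895 0.0546 0.2285] sd [0.0002 0.0013 0.0001] F [-0.04 -0.13 -0.28] grip 47.8 t 23.47
slot frame x,y mm -6.7 90.3 tip z 0.1827
lin [1.136 0.203 2.394] rot [ 0.0121 -0.0017 -0.0115]
401 172
```

View pics/c8.png

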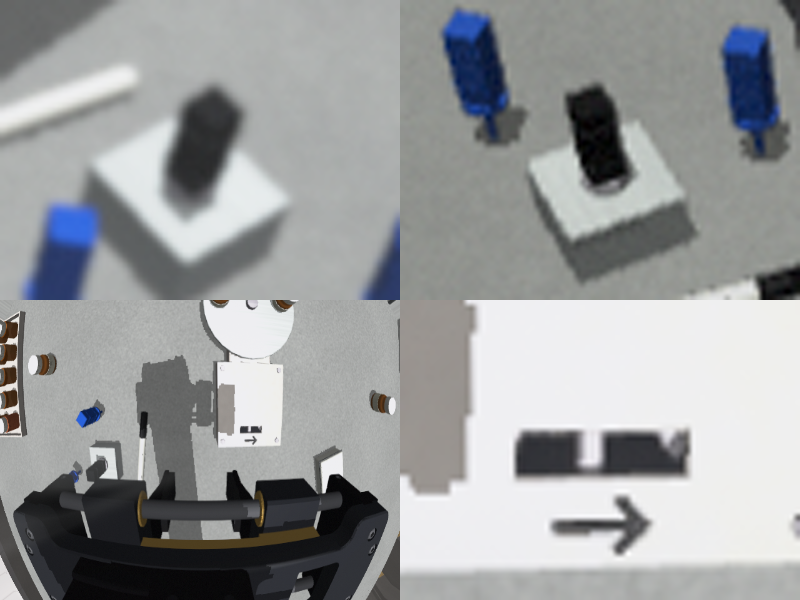

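The tool stands upright with its flange flat on the stand, the blue pins haven't moved, and a tooth shows at mid-slot where the stop held it. Handing in.

```bash
python3 -c "
from bench import close_job
print(close_job())"
```

```text
the job is handed in; nothing more can be done
None
```

The star wheel is turned up against its stop and the pin tool is back in its stand. I handed the job in at about 23.5 s, well within the 70 s limit.

- **Wheel:** I worked it anticlockwise in three strokes, about 1.0 rad in all. It turned at about 3–4 N along the slot. On the third stroke it stopped dead: at up to about 10 N it gave only a few tenths of a millimetre, which I put down to the grip flexing. After backing off and pressing again at about 7 N, it stopped at the same place to about 0.1 mm.
- **Tool:** The flange met the stand at the expected height, to about 1 mm. That last step down gave a brief 24 N, settling to 11 N before I let go. In the last pictures the tool stands upright and fully home.
- **Tilt:** On the stop-feeling pushes the tool leaned up to about 1.2 degrees because I gave one correction the wrong sign. I straightened it straight away.
- **Other things:** The blue look-alikes and the marker look unmoved in the last close-ups. I never touched the jars or the slide box, but I did not measure their positions again at the end.
- **Not confirmed:** The stop was judged by feel, as there is no reading of the wheel's angle. My hole measurements differed by 2–3 mm between cameras, but the pin went in without any side force.

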